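# Push two tins home along the corner rail

## Robot

A 6-joint arm with a two-finger parallel gripper is mounted at the origin on a cart in front of the work surface, level with it; the furniture and walls round the work are solid. World frame = base frame: x ahead of the robot, y to its left, z up, the work surface at z = 0. Lengths are in m, angles in degrees, forces in N, time in s.
With the tool pointing down it reaches from about 0.35 to 0.875 m from the base axis. Payload 4.2 kg.
Tool frame: the origin (TCP) lies at the very end of the fingers, on their centre line; the grasp point (between the pads) lies 19 mm behind it; z points along the fingers, y is the line along which they close (so a half turn about z gives the same grasp; the last joint's range is limited). The gripper opens to 87 mm and grips with 3 to 60 N. Pads are 19 mm wide; open, the fingers measure 117 mm over their backs; the gripper's body (75 mm by 190 mm) begins 51 mm behind the grasp point.
Start: joints at [-62.074, 22.042, 0.453, 0, -68.411, -14.817], TCP at [0.142, -0.609, 0.189] pointing down, gripper open.
Joint ranges: [-179.83, 179.83], [-69.29, 118.12], [-61.27, 80.66], [-181.25, 117.63], [-171.15, -9.14], [-177.46, 177.46]. Speed limits (degrees/s): [159.86, 159.86, 180, 180, 180, 180].

## Interface

Orientations are given as a 3x3 rotation matrix whose columns are the frame's x, y, z axes.
In Python, from station import sense, cams, r gives the robot as it stands. The module is installed in compiled form; this text tells all that it offers.
- The arm moves only by the tool step_arm, never from a script. Its argument "targets" is text: rows parted by semicolons, each of 4 numbers parted by spaces: the shift along the tool's x, y, z in cm, then the turn about the tool's z in degrees. In form: x y z turn; .... A call has 1 to 12 rows; each row shifts and turns the commanded pose from where the row before left it, along the tool's axes as they then stand; what a row does not reach is not made up. A row lasts 1/12 s, in which the tool goes at most 41.7 mm and 7.16 degrees, less where a joint would pass 70% of its speed; a pose out of reach is approached as far as the arm can. A call with a gripper value outside its range is refused whole. "claw" is the finger opening in cm, from 0 to 8.7, set as the call begins (left out, the last holds). The fingers move at their own pace and stop on an object; the grip force is fixed at half the most. Time passes only in rows, so rows that do not move let the fingers close. It gives the time, the measured TCP pose, the force, the opening and the grip force at its end, in the units of the state.
- sense(): the state, without advancing time (a new reading comes with each control period).
- cams.capture(name): name is "side" or "top" or "wrist"; returns a dict with "frame" (480x640x3 uint8, blue, green, red), "vertical_fov" (degrees; the focal length in pixels is half the picture's height over the tangent of half this angle, whatever the lens; pixels are square), "cx", "cy" (the principal point, pixels), "eye" and "rotation" of the camera in the world; the wrist camera has in their place "tool_from_camera" (4x4, takes a point from camera to tool coordinates, whose origin is the TCP and whose axes are the flange's). Camera axes: x right, y down, z forward; pixel columns grow to the right and rows downward; lengths in m; the calibration is good to about 2 mm. A picture is of the moment at which its call begins: read the wrist's pose just before it. There is no depth.
- r.finish_job(): hands the job in; it is judged then, once.
The state is a dict: "time_s": time; "joints": joint angles; "joint_velocities": joint speeds; "effort": joint torques, N m; "tcp_pos": TCP position; "ee_rot": TCP orientation; "wrist_force": force on the tool from outside, world axes, zero at the start; "moment": the same for the moment, N m; "gripper_width": opening from 0.0 (shut) to 1.0 (fully open); "gripper_force": force on a finger pad.
Only numpy, scipy, OpenCV 4.12 (cv2) and the standard library are available. Lean on these libraries where they do the work, as an engineer would, in place of code of your own. Each camera call takes 0.05 s, during which the arm holds its last target. There are 200 camera calls.

## Task

Put the two food tins back in line at the L-shaped oak rail by pushing them along the worktop with the fingers: the low wide tin goes right into the inside corner, touching both the long rail and the short rail, and the taller narrow tin goes next to it, touching the long rail and the wide tin. Push gently, never squeeze, lift or tip a tin, and leave the jam jar, salt shaker, garlic and pink mug where they are.

Things in the scene. Friction and masses are not known exactly. Their poses are not given: they have to be found in the camera images.
- tin_tuna: low wide round food tin with a red paper label, 86 mm across (radius 43.2), 40 mm high, 0.19 to 0.31 kg, loose, upright on the worktop; origin at the centre of its underside; its yaw means nothing. Home: centre at x = -43, y = 43 mm in the rail's frame. Leaned hard on the rail while it slides along, a tin jams
- tin_small: taller narrow round food tin with a green and white label, 58 mm across (radius 28.7), 72 mm high, 0.14 to 0.24 kg, loose (tips if pushed near its top), upright on the worktop; origin at the centre of its underside; its yaw means nothing. Home: centre at x = -29, y = 114 mm in the rail's frame
- rail: L-shaped pale oak rail, fixed to the worktop, 30 mm high, 18 mm thick. Origin: its inside corner, at worktop height. Long rail: 280 mm from the corner along its own +y (to the robot's left), inner face x = 0, wood at x 0 to 18 mm. Short rail: 85 mm from the corner along -x (towards the robot), inner face y = 0, wood at y -18 to 0 mm. The tins belong on the side x < 0, y > 0
- chopping_board: wooden chopping board lying right of the tins, fixed, 200 mm (its x) by 300 mm (its y), 21 mm thick; origin at the centre of its underside; a tin pushed against its edge gets stuck there
- jam: jam jar, 62 mm across, 102 mm high, loose, a bystander left of the rail; origin under its centre
- salt: small salt shaker, 44 mm across, 90 mm high, loose, a bystander left of the rail; origin under its centre
- garlic: garlic bulb, 50 mm across and high, loose, a bystander right of the chopping board; origin under its centre
- mug: pink mug standing upside down, 80 mm across, 113 mm over its handle, 92 mm high, loose, a bystander right of the chopping board; origin under its middle
Not all that is in view belongs to the job. Leave any brown or purple look-alike of the tin_tuna alone.

How it is judged:
By the outcome, as a careful person would: the job done as asked, in the order asked, and still so for the second after the job is handed in, with the robot touching nothing.
It also fails if it takes over 70 s, if anything falls off the work surface, if the arm or the gripper's body presses on something with over 40 N, if the wrist force passes 120 N, or if a joint passes its speed limit or range.

## Working session

There is one attempt and no reset: what is moved stays moved. The work goes in short steps, Python scripts to look and compute and a tool call to move; the robot and the scene stay as the last step left them, time stands still between calls to the robot, and variables do not carry over. Pictures are saved under pics/ and viewed, at most 10 in all, crops included, and the job is handed in when it is done.

Besides the shell and the picture viewer there is one more tool, called after ">>>" as name(argument=value, ...), one argument or row to a line, values as JSON. step_arm: Moves the arm, as the interface text tells. Its arguments: {"type":"object","properties":{"targets":{"type":"string"},"claw":{"type":"number"}},"required":["targets"]}

```bash
mkdir -p pics
cat > h.py <<'E'
import numpy as np, cv2
from station import sense, cams, r
def grab(n, fn=None):
    s=sense(); c=cams.capture(n)
    if fn: cv2.imwrite('pics/'+fn,c['frame'])
    f=240/np.tan(np.radians(c['vertical_fov'])/2)
    if n=='wrist':
        T=np.array(c['tool_from_camera']); R0=np.array(s['ee_rot']); 
        R=R0@T[:3,:3]; e=np.array(s['tcp_pos'])+R0@T[:3,3]
    else: R=np.array(c['rotation']); e=np.array(c['eye'])
    return dict(img=c['frame'],f=f,cx=c['cx'],cy=c['cy'],R=R,e=e)
def ray(c,u,v,z=0):
    d=c['R']@np.array([(u-c['cx'])/c['f'],(v-c['cy'])/c['f'],1]); return c['e']+d*(z-c['e'][2])/d[2]
def proj(c,p):
    q=c['R'].T@(np.array(p)-c['e']); return c['cx']+c['f']*q[0]/q[2], c['cy']+c['f']*q[1]/q[2]
E
python3 - <<'E'
from h import *
for n in('top','side'):
    c=grab(n,n+'1.png'); print(n,c['f'],c['cx'],c['cy'],c['e'],c['R'].round(3).tolist())
s=sense(); print(s['time_s'],s['ee_rot'],s['gripper_width'])
E
```

```text
top 449.411571919925 318.60936003200874 230.14215512633393 [0.39704651 0.11250559 1.27489892] [[-0.025, -0.998, 0.059], [-1.0, 0.025, -0.009], [0.007, -0.059, -0.998]]
side 514.8702799051945 314.9027732033928 246.14761168484867 [0.28444215 1.16104421 0.69053078] [[-0.982, -0.088, 0.169], [-0.191, 0.502, -0.844], [-0.011, -0.861, -0.509]]
0.1 [[-9.73972202e-01 -2.26666885e-01 -5.22096843e-04]
 [-2.26667465e-01  9.73970520e-01  1.81308817e-03]
 [ 9.75398856e-05  1.88423985e-03 -9.99998220e-01]] 1.0017303128475414
```

View pics/top1.png

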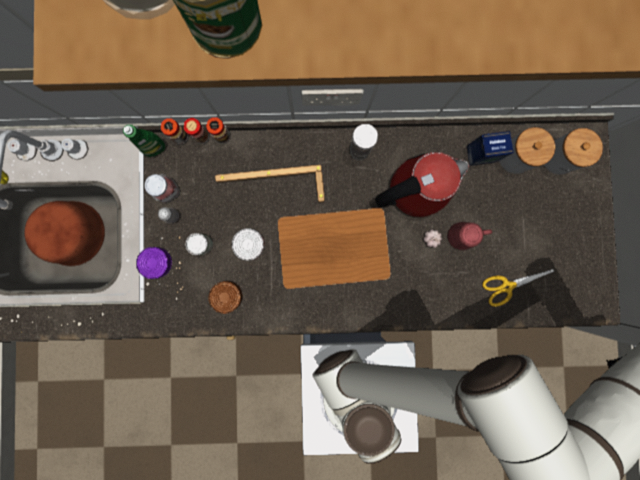

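View pics/side1.png

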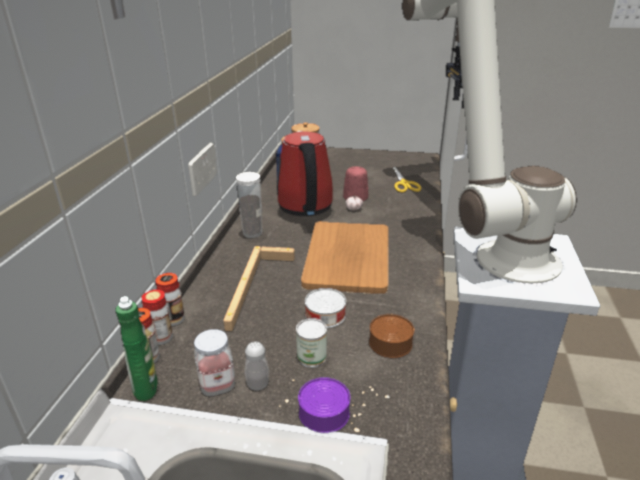

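Top view: tuna candidates are the white lid with red label at (248,244), the brown dish at (225,297) and the purple dish at (153,263). Small-tin candidates are the lid at (196,244), the jam at (158,187) and a canister at (364,136). I choose (248,244) for the tuna tin and (196,244) for the small tin, since the side view shows a red label at (326,307) and a green/white one at (312,342). Rail corner is near (318,172). Checking in a close crop.

Run:
```python
from h import *
c=grab('top'); im=c['img'][140:320,130:350]
cv2.imwrite('pics/crop1.png',cv2.resize(im,None,fx=3.3,fy=3.3,interpolation=cv2.INTER_CUBIC))
g=cv2.cvtColor(c['img'],cv2.COLOR_BGR2GRAY)
for n,(u,v),z in (('tuna',(248,244),.04),('small',(196,244),.072)):
    x=c['img'][v-25:v+25,u-25:u+25]; m=(x.min(2)>125).astype(np.uint8)
    k,l,st,ce=cv2.connectedComponentsWithStats(m); i=1+st[1:,4].argmax(); a=ce[i]+[u-25,v-25]
    print(n,st[i],a,ray(c,*a,z))
hsv=cv2.cvtColor(c['img'],cv2.COLOR_BGR2HSV)
for n,(u0,v0,u1,v1),z in(('rail',(205,155,335,206),.03),('board',(270,204,400,295),.021)):
    x=hsv[v0:v1,u0:u1]; m=((x[...,1]>70)&(x[...,2]>110)&(x[...,0]<28)).astype(np.uint8)
    cs=max(cv2.findContours(m,0,2)[0],key=cv2.contourArea)
    print(n,(cv2.approxPolyDP(cs,3,True)[:,0]+[u0,v0]).tolist())
    if n=='board': print([ray(c,*p,z).round(3)[:2].tolist() for p in cv2.boxPoints(cv2.minAreaRect(cs))+[u0,v0]])
for n,p,z in(('jam',(158,187),.102),('salt',(168,214),.09),('brown',(225,297),.04),('purple',(153,263),.04)): print(n,ray(c,*p,z).round(3))
```

```text
tuna [  9  10  31  32 769] [247.17815345 244.09622887] [0.43688782 0.29894897 0.04      ]
small [ 15  14  21  22 354] [196.03672316 243.63559322] [0.44048947 0.43053227 0.072     ]
rail [[323, 200], [320, 165], [215, 175], [217, 181], [314, 171], [318, 200]]
board [[383, 210], [279, 218], [284, 286], [388, 278]]
[[0.512, 0.219], [0.534, -0.082], [0.331, -0.095], [0.31, 0.204]]
jam [0.59  0.521 0.102]
salt [0.52  0.499 0.09 ]
brown [0.294 0.362 0.04 ]
purple [0.392 0.557 0.04 ]
```

View pics/crop1.png

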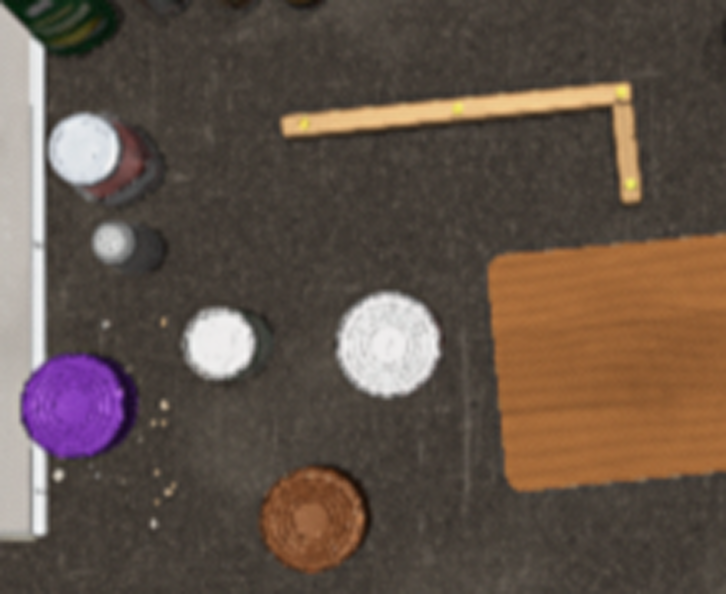

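The crop confirms the choice: the plain white lid of the tuna tin at crop (389,343), the small tin at (221,343), brown and purple dishes elsewhere. The rail's inside corner is at crop (613,103). Next I fit the rail pose and plan the first move.

```bash
cat >> h.py <<'E'
from scipy.optimize import minimize
L=np.array([[0,0],[-.085,0],[-.085,-.018],[.018,-.018],[.018,.28],[0,.28]])
def rot(a): return np.array([[np.cos(a),-np.sin(a)],[np.sin(a),np.cos(a)]])
def railfit(c,m,x0):
    m=cv2.GaussianBlur(m.astype(np.float32),(0,0),.7); S=8
    def rend(q):
        w=np.zeros(m.shape,np.uint8); xy=L@rot(q[2]).T+q[:2]
        for quad in ([0,3,4,5],[0,1,2,3]):
            P=np.array([proj(c,[*xy[i],z]) for i in quad for z in(.03,0.)],np.float32)
            cv2.fillConvexPoly(w,np.round(cv2.convexHull(P)*2**8).astype(np.int32),255,cv2.LINE_AA,8)
        return cv2.GaussianBlur(w.astype(np.float32)/255,(0,0),.7)
    o=minimize(lambda q:((rend(q)-m)**2).sum(),x0,method='Nelder-Mead',options=dict(initial_simplex=np.array(x0)+[[0,0,0],[.02,0,0],[0,.02,0],[0,0,.08]],xatol=1e-4))
    return o.x,o.fun,m.sum()
def go(Q,x,y,z,yaw): # print tool shift for rail yaw etc: turn first, then shift
    s=sense(); R=np.array(s['ee_rot']); p=np.array(s['tcp_pos']); cur=np.degrees(np.arctan2(-R[0,1],R[1,1]))
    a=np.radians(yaw); ty=np.array([-np.sin(a),np.cos(a),0]); tx=np.array([-np.cos(a),-np.sin(a),0])
    d=np.array([x,y,z])-p; print('t',s['time_s'],'p',p.round(4),'yaw',cur.round(1),'turn',((cur-yaw+180)%360-180).round(1),'shift cm',(100*np.array([d@tx,d@ty,-d[2]])).round(2),'F',np.array(s['wrist_force']).round(1),'j',np.round(s['joints'],0))
def rf(Q,p): return (rot(-Q[2])@(np.array(p)[:2]-Q[:2]))
def wf(Q,p): return rot(Q[2])@np.array(p)+Q[:2]
E
python3 - <<'E'
from h import *
c=grab('top'); h=cv2.cvtColor(c['img'],cv2.COLOR_BGR2HSV)
m=(h[...,1]>50)&(h[...,2]>100)&(h[...,0]<30); b=np.zeros_like(m); b[155:206,205:335]=1
Q,f,t=railfit(c,m&b,[.634,.12,.09]); print(Q.tolist(),np.degrees(Q[2]),f,t)
for n,p in(('tuna',(.4369,.2989)),('small',(.4405,.4305)),('bc',(.512,.219)),('salt',(.52,.499)),('jam',(.59,.521))): print(n,rf(Q,p).round(4))
go(Q,.385,.3,.1,np.degrees(Q[2]))
E
```

```text
[0.639320798542885, 0.10794628460526978, 0.07482755266265448] 4.287302958863007 136.67752075195312 971.99994
tuna [-0.1876  0.2056]
small [-0.1742  0.3365]
bc [-0.1187  0.1203]
salt [-0.0898  0.3989]
jam [-0.0183  0.4156]
t 0.2 p [ 0.1417 -0.6083  0.1882] yaw 13.1 turn 8.8 shift cm [-31.05  88.76   8.82] F [-0.1  0.3  0.7] j [-62.  22.   0.  -0. -68. -15.]
```

>>> step_arm(
  targets="-2.8 1.8 0 0; -2.8 1.8 0 0; -2.8 1.8 0 0; -2.8 1.8 0 0; -2.8 1.8 0 0; -2.8 1.8 0 0; -2.8 1.8 0 0; -2.8 1.8 0 0; -2.8 1.8 0 0; -2.8 1.8 0 0; 0 0 0 4.4; 0 0 0 4.4",
  claw=4,
)

```text
time_s: 1.2
tcp_pos: [0.375, -0.3683, 0.1888]
ee_rot: [[-0.997, -0.075, 0.0], [-0.075, 0.997, 0.0], [-0.0, 0.0, -1.0]]
wrist_force: [-0.6, 0.5, -0.4]
gripper_width: 0.466
gripper_force: 0.0
```

```bash
echo 'Q=np.array([.6393,.1079,.0748])' >> h.py; python3 -c "
from h import *
go(Q,.42,-.02,.19,4.3);go(Q,.40,.28,.19,4.3)"
```

```text
t 1.2 p [ 0.375  -0.3683  0.1888] yaw 4.3 turn 0.0 shift cm [-7.1  34.4  -0.12] F [-0.6  0.5 -0.4] j [-27.  12. -13.  -0. -64. -59.]
t 1.2 p [ 0.375  -0.3683  0.1888] yaw 4.3 turn 0.0 shift cm [-7.36 64.46 -0.12] F [-0.6  0.5 -0.4] j [-27.  12. -13.  -0. -64. -59.]
```

>>> step_arm(
  targets="-0.8 3 0 0; -0.8 3 0 0; -0.8 3 0 0; -0.8 3 0 0; -0.8 3 0 0; -0.8 3 0 0; -0.8 3 0 0; -0.8 3 0 0; -0.8 3 0 0; -0.2 3 0 0; 0 3 0 0; 0 3 0 0",
)

```text
time_s: 2.2
tcp_pos: [0.42, -0.0039, 0.1889]
ee_rot: [[-0.997, -0.075, 0.0], [-0.075, 0.997, 0.0], [-0.0, 0.0, -1.0]]
wrist_force: [0.7, -0.4, -0.5]
gripper_width: 0.46
gripper_force: 0.0
```

>>> step_arm(
  targets="0 3 0 0; 0 3 0 0; 0 3 0 0; 0 3 0 0; 0 3 0 0; 0 3 0 0; 0 3 0 0; 0 3 0 0; 0 3 0 0; 0 1.5 0 0; 0 0 0 0; 0 0 0 0",
)

```text
time_s: 3.2
tcp_pos: [0.3986, 0.2789, 0.1884]
ee_rot: [[-0.997, -0.076, -0.001], [-0.076, 0.997, -0.001], [0.001, -0.001, -1.0]]
wrist_force: [0.3, -0.5, -0.3]
gripper_width: 0.457
gripper_force: 0.0
```

```bash
python3 -c "
from h import *
c=grab('wrist','w1.png'); print(c['e'],c['R'].round(2).tolist(),c['f'])
p=sense()['tcp_pos'];print(rf(Q,p))
for q in ([.4369,.2989,.04],[.6393,.1079,.03],[*wf(Q,[0,.28]),.03]): print(proj(c,q))
go(Q,.385,.3,.1,4.3)"
```

```text
[0.31505721 0.27377239 0.38506894] [[-0.08, 0.95, 0.3], [1.0, 0.07, 0.02], [-0.0, 0.3, -0.95]] 421.2063692723229
[-0.22726228  0.18777589]
(np.float64(336.37231238709654), np.float64(249.33397975488538))
(np.float64(133.11529986132922), np.float64(417.85123403910825))
(np.float64(405.76382247756766), np.float64(418.2231613497629))
t 3.25 p [0.3986 0.2782 0.1885] yaw 4.3 turn 0.0 shift cm [1.2  2.28 8.85] F [ 0.2 -0.5  0.3] j [  54.    8.  -18.   -0.  -63. -140.]
```

View pics/w1.png

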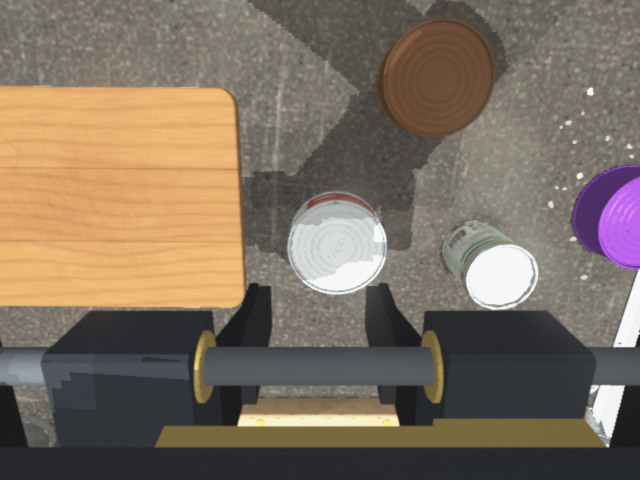

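The wrist view shows the tuna lid at (337,243), the small tin lid at (500,275), the brown dish at (437,78) and the rail edge at row ~414. The tuna lid and rail edge are each only ~5 px from prediction.

>>> step_arm(
  targets="0.6 0.45 3 0; 0.6 0.45 3 0; 0.6 0.45 3 0; 0.5 0.45 3 0; 0 0 2.5 0; 0 0 2 0; 0 0 1.1 0; 0 0 0 0; -0.7 0 0 0; -0.7 0 0 0; 0 0 0 0",
)

```text
time_s: 4.17
tcp_pos: [0.391, 0.2973, 0.0143]
ee_rot: [[-0.997, -0.074, 0.003], [-0.074, 0.997, 0.003], [-0.003, 0.003, -1.0]]
wrist_force: [-0.1, -0.2, 0.1]
gripper_width: 0.456
gripper_force: 0.0
```

>>> step_arm(
  targets="-0.8 0 0 0; -1 0 0 0; -1 0 0 0; -1 0 0 0; -1 0 0 0; -1 0 0 0; -1 0 0 0; -1 0 0 0; -1 0 0 0; -1 0 0 0; -1 0 0 0; -0.5 0 0 0",
)

```text
time_s: 5.17
tcp_pos: [0.5029, 0.3049, 0.0128]
ee_rot: [[-0.997, -0.075, 0.001], [-0.075, 0.997, 0.0], [-0.001, 0.0, -1.0]]
wrist_force: [0.5, -0.3, 0.2]
gripper_width: 0.461
gripper_force: 0.0
```

```bash
cat >> h.py <<'E'
def lid(c,u,v,z,w=28):
    x=c['img'][v-w:v+w,u-w:u+w]; m=(x.min(2)>125).astype(np.uint8)
    k,l,st,ce=cv2.connectedComponentsWithStats(m); i=1+st[1:,4].argmax(); a=ce[i]+[u-w,v-w]
    return ray(c,*a,z),st[i,2:],a
E
python3 -c "
from h import *
c=grab('top','t2.png')
s=sense();p=s['tcp_pos'];print(rf(Q,p),s['wrist_force'])
u,v=proj(c,[*wf(Q,[-.055,.2056]),.04]);print(u,v)
a=lid(c,int(u),int(v),.04);print(a,rf(Q,a[0]))
cv2.imwrite('pics/c2.png',cv2.resize(c['img'][140:300,140:350],None,fx=3,fy=3))"
```

```text
[-0.12096885  0.20666737] [ 1.39749228 -0.10810119  0.08779168]
242.85010280876472 196.3298166587952
(array([0.62940241, 0.2925803 , 0.04      ]), array([ 38,   6, 111], dtype=int32), array([248.38738739, 174.55855856])) [0.00393129 0.18490354]
```

View pics/c2.png

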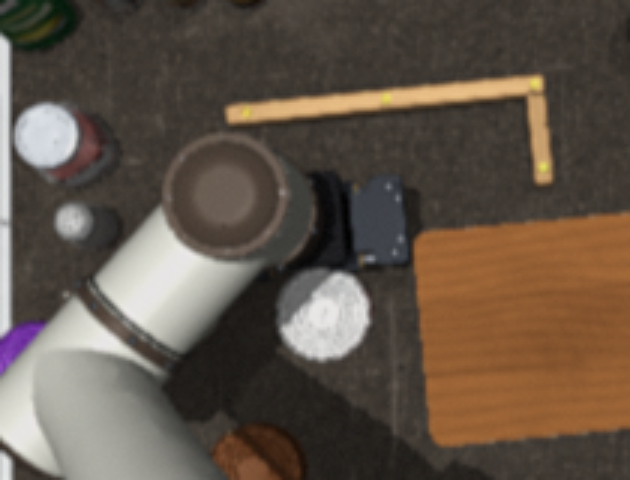

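The crop shows the tuna lid still at crop (323,313), i.e. px (248,244), although the gripper is past it at crop (380,220). That is odd, so I'll look with the wrist camera.

```bash
python3 -c "
from h import *
c=grab('wrist','w2.png'); d=grab('side','s2.png'); t=grab('top','t3.png')
w=cv2.resize(c['img'],(480,360)); x=cv2.resize(d['img'][220:440,180:480],(320,235)); y=cv2.resize(t['img'][140:300,140:350],(308,235))
o=np.zeros((600,800,3),np.uint8); o[:360,:480]=w; o[:235,480:]=x; o[240:475,480:788]=y; cv2.imwrite('pics/m2.png',o)"
```

```text
(no output)
```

View pics/m2.png

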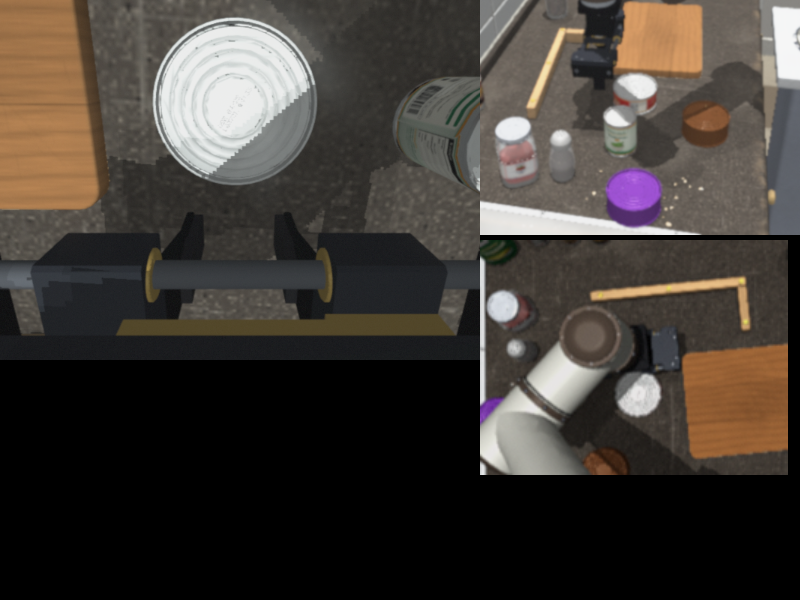

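The wrist view shows the tuna tin whole at (313,133) on the robot's side of the fingers. It hasn't moved. I'll check the geometry numerically, with no motion.

```bash
python3 -c "
from h import *
c=grab('wrist'); d=grab('side'); t=grab('top'); s=sense(); p=np.array(s['tcp_pos'])
print(p,s['time_s'])
print('side tcp',proj(d,p),'top tcp',proj(t,p),'wrist tcp',proj(c,p))
print('wrist tuna',ray(c,313,133,.04)); print('top tuna',ray(t,247.7,244.3,.04)); 
for z in(0,.04): print('side tuna',proj(d,[.437,.299,z]))
h=cv2.cvtColor(d['img'],cv2.COLOR_BGR2HSV)
im=cv2.resize(d['img'][210:370,220:400],None,fx=3.3,fy=3.3,interpolation=2)
u,v=proj(d,p); cv2.circle(im,(int((u-220)*3.3),int((v-210)*3.3)),4,(0,255,0),1); cv2.imwrite('pics/s3.png',im)
"
```

```text
[0.50081615 0.30454017 0.01289784] 5.5167
side tcp (np.float64(295.4045004635332), np.float64(308.798059030649)) top tcp (np.float64(246.29239329184443), np.float64(221.70066754052078)) wrist tcp (np.float64(316.11869082942695), np.float64(274.0637399632013))
wrist tuna [0.42977875 0.29820886 0.04      ]
top tuna [0.43629297 0.29752751 0.04      ]
side tuna (np.float64(325.1585106420307), np.float64(315.2753446770282))
side tuna (np.float64(325.15064511814893), np.float64(300.2315428133896))
```

View pics/s3.png

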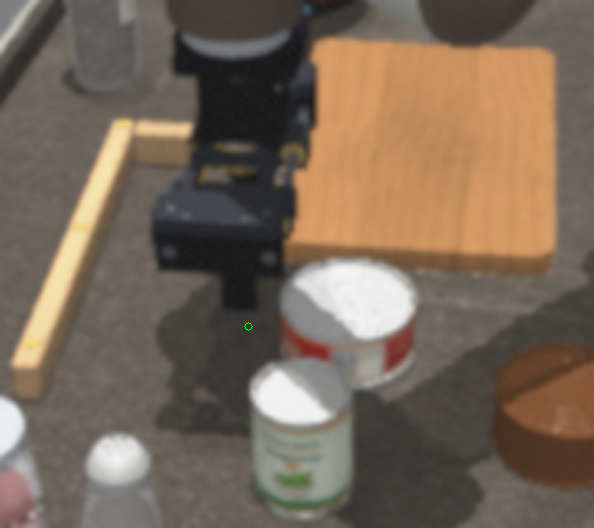

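The fingertip ends at crop (240,305), clearly above the green TCP mark at (248,326), so the fingers seem to end higher than the reported TCP. Measuring that.

```bash
python3 -c "
from h import *
d=grab('side');s=sense();R=np.array(s['ee_rot']);p=np.array(s['tcp_pos'])
for off in(.02,.0275,.035):
  for z in (0,.01,.02,.03,.04,.05):
    q=p+R@np.array([0,off,-z]); u,v=proj(d,q); print(off,z,round((u-220)*3.3),round((v-210)*3.3))
print(s['wrist_force'],s['effort'])
im=d['img'][280:310,284:304].min(2); print(im[:, ::2])
"
```

```text
0.02 0 244 345
0.02 0.01 244 333
0.02 0.02 243 320
0.02 0.03 243 307
0.02 0.04 242 295
0.02 0.05 242 282
0.0275 0 242 352
0.0275 0.01 242 340
0.0275 0.02 241 327
0.0275 0.03 241 315
0.0275 0.04 240 302
0.0275 0.05 240 289
0.035 0 241 360
0.035 0.01 240 347
0.035 0.02 239 335
0.035 0.03 239 322
0.035 0.04 238 309
0.035 0.05 238 296
[ 0.03466367  0.16360502 -0.06553365] [-5.74087375e-02 -3.97586131e+01  1.39255482e+01  3.07911828e+00
 -8.28224653e-02 -1.13643484e-04]
[[38 38 38 39 37 39 39 38 38 40]
 [34 36 35 37 35 35 37 37 36 36]
 [29 27 26 32 31 31 32 31 32 32]
 [27 27 27 26 27 25 28 31 27 28]
 [28 27 26 25 29 25 27 25 29 26]
 [28 26 28 27 24 26 25 27 31 30]
 [27 25 27 27 29 28 26 28 47 45]
 [26 28 25 25 26 23 28 33 60 58]
 [27 25 27 26 28 27 28 33 62 61]
 [26 26 26 27 25 25 23 33 54 56]
 [24 28 28 27 27 24 27 28 37 38]
 [30 28 28 28 25 26 28 26 29 30]
 [39 33 28 27 25 27 26 28 30 28]
 [54 42 26 25 29 26 25 36 35 36]
 [63 49 27 24 23 26 28 40 44 46]
 [63 54 29 26 25 26 28 45 50 54]
 [62 55 30 27 26 24 30 47 52 54]
 [63 54 30 26 26 25 28 46 52 52]
 [61 53 30 26 27 27 29 46 51 52]
 [59 53 31 27 24 25 28 46 52 55]
 [62 55 27 25 28 26 29 45 51 54]
 [63 52 32 26 26 27 28 44 50 53]
 [62 50 31 29 24 27 30 43 52 55]
 [61 50 37 34 33 32 29 46 53 55]
 [58 50 43 44 42 44 42 48 53 53]
 [54 50 49 49 49 50 51 51 55 54]
 [51 50 52 51 50 50 52 52 56 54]
 [49 50 51 52 53 50 54 52 55 54]
 [50 50 50 54 51 52 53 51 52 53]
 [52 51 53 53 51 50 50 49 50 51]]
```

Measured three ways, the fingertips are ~35 mm above the reported TCP, so they passed over the 40 mm tin. I'll go back behind the tin and down to a reported z of about -0.02, watching the force.

>>> step_arm(
  targets="0 0 -1.5 0; 0 0 -1.5 0; 3 0 0 0; 3.5 0 0 0; 3.5 0 0 0; 3.2 -0.1 0 0; 0 0 1.5 0; 0 0 1.5 0; 0 0 1 0; 0 0 0.9 0; 0 0 0.6 0; 0 0 0 0",
)

```text
time_s: 6.57
tcp_pos: [0.3693, 0.293, -0.0132]
ee_rot: [[-0.997, -0.075, -0.001], [-0.075, 0.997, -0.002], [0.001, -0.002, -1.0]]
wrist_force: [-0.8, 0.1, 1.2]
gripper_width: 0.464
gripper_force: 0.0
```

>>> step_arm(
  targets="0 0 0.4 0; 0 0 0.4 0; 0 0 0 0",
)

```text
time_s: 6.82
tcp_pos: [0.3697, 0.2935, -0.0206]
ee_rot: [[-0.997, -0.075, -0.0], [-0.075, 0.997, -0.0], [0.0, -0.0, -1.0]]
wrist_force: [0.1, 0.7, -0.4]
gripper_width: 0.46
gripper_force: 0.0
```

```bash
python3 -c "
from h import *
s=sense();p=np.array(s['tcp_pos']);print(rf(Q,p),p,s['wrist_force'])
c=grab('wrist');d=grab('side')
o=np.zeros((480,800,3),np.uint8); o[:360,:480]=cv2.resize(c['img'],(480,360)); o[:384,480:]=cv2.resize(d['img'][250:370,300:400],(320,384)); cv2.imwrite('pics/m4.png',o)"
```

```text
[-0.25496393  0.20518722] [ 0.3697153   0.29345995 -0.02055484] [ 0.1049932   0.7329449  -0.37124553]
```

View pics/m4.png

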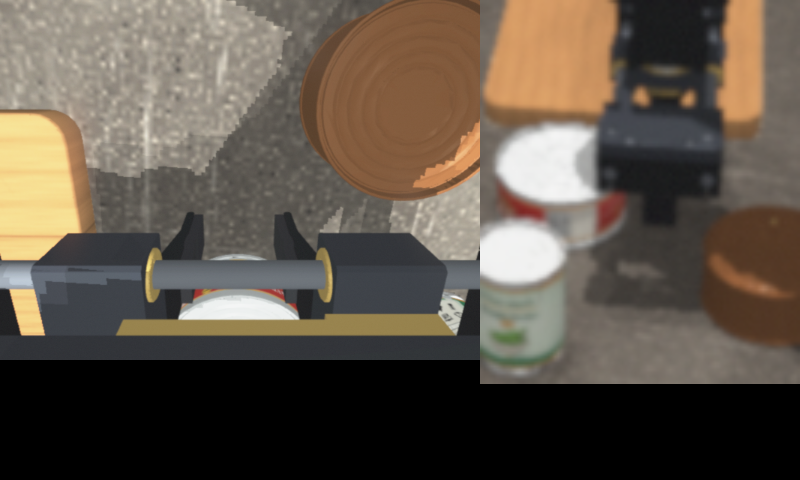

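The wrist view shows the tin's red rim centred between the fingers at (245,290). The side view shows the fingers now down beside the tin, and the force is ~0. Pushing toward the long rail now, stopping short of it.

>>> step_arm(
  targets="-1 0 0 0; -1 0 0 0; -1.2 0 0 0; -1.3 0 0 0; -1.4 0 0 0; -1.4 0 0 0; -1.4 0 0 0; -1.4 0 0 0; -1.4 0 0 0; -1.2 0 0 0; -1 0 0 0; -0.7 0 0 0",
)

```text
time_s: 7.92
tcp_pos: [0.5146, 0.3041, -0.0202]
ee_rot: [[-0.997, -0.074, -0.001], [-0.074, 0.997, -0.0], [0.001, -0.0, -1.0]]
wrist_force: [-3.6, 0.2, 3.5]
gripper_width: 0.462
gripper_force: 2.3
```

>>> step_arm(
  targets="-0.4 0 0 0; -0.3 0 0 0; 0 0 0 0; 1 0 0 0; 2 0 0 0; 3 0 -1 0; 3 0 -3 0; 1 0 -4 0; 0 0 -4 0",
)

```text
time_s: 8.67
tcp_pos: [0.4176, 0.2963, 0.0996]
ee_rot: [[-0.997, -0.078, -0.002], [-0.078, 0.997, -0.002], [0.002, -0.002, -1.0]]
wrist_force: [0.8, 1.5, -0.2]
gripper_width: 0.46
gripper_force: 0.0
```

```bash
python3 -c "
from h import *
s=sense();p=np.array(s['tcp_pos']);print(rf(Q,p),p,s['wrist_force'])
c=grab('top','t5.png'); w=grab('wrist','w5.png')
u,v=proj(c,[*wf(Q,[-.051,.2056]),.04]);print(u,v)
a=lid(c,int(u),int(v),.04);print(a,rf(Q,a[0]))
u,v=proj(w,[*wf(Q,[-.051,.2056]),.04]);print(u,v)
o=np.zeros((600,800,3),np.uint8); o[:360,:480]=cv2.resize(w['img'],(480,360)); o[360:600,480:800]=cv2.resize(c['img'][140:300,137:350],(320,240)); cv2.imwrite('pics/m5.png',o)"
```

```text
[-0.20703863  0.20440175] [0.4175653  0.29625815 0.09963299] [ 0.78332522  1.45562626 -0.23344892]
242.71990570890847 194.89788086605955
(array([0.56933642, 0.30942988, 0.04      ]), array([ 30,  30, 735], dtype=int32), array([242.62585034, 196.2462585 ])) [-0.05470756  0.20619475]
310.19857611321703 415.60651387418363
```

>>> step_arm(
  targets="-2 0.9 0 0; -3.1 1.3 0 0; -3.1 1.3 0 0; -3.1 1.3 0 0; -3.1 1.3 0 0; -1.1 0.5 0 0; 0 0 0 -7; 0 0 0 -7; 0 0 0 -7; 0 0 0 -7; 0 0 0 -7; 0 0 0 -7",
)

```text
time_s: 9.77
tcp_pos: [0.5704, 0.3754, 0.0986]
ee_rot: [[-0.686, -0.728, 0.001], [-0.728, 0.686, 0.001], [-0.001, -0.0, -1.0]]
wrist_force: [-0.2, 0.0, 0.1]
gripper_width: 0.46
gripper_force: 0.0
```

>>> step_arm(
  targets="0 0 0 -7; 0 0 0 -7; 0 0 0 -7; 0 0 0 -7; 0 0 0 -7; 0 0 0 -7; 0 0 0 -6; 0 0 0 0",
)

```text
time_s: 10.43
tcp_pos: [0.5704, 0.3754, 0.0987]
ee_rot: [[0.077, -0.997, 0.0], [-0.997, -0.077, 0.0], [-0.0, -0.0, -1.0]]
wrist_force: [-0.5, 0.1, -0.1]
gripper_width: 0.462
gripper_force: 0.0
```

```bash
python3 -c "
from h import *
x,y=wf(Q,[-.051,.266]); go(Q,x,y,-.022,94.3); s=sense(); print(rf(Q,s['tcp_pos']))"
```

```text
t 10.4333 p [0.5704 0.3754 0.0987] yaw 94.4 turn 0.1 shift cm [ 0.59  0.23 12.07] F [-0.5  0.1 -0.1] j [ 47.  31.   3.   0. -61. -42.]
[-0.04870865  0.27190393]
```

>>> step_arm(
  targets="0 0.2 3 0; 0 0 3 0; 0 0 3 0; 0 0 2 0; 0 0 1 0; 0 0 0 0; 1 0 0 0; 1 0 0 0; 1 0 0 0; 1.2 0 0 0; 1.3 0 0 0; 1.3 0 0 0",
)

```text
time_s: 11.43
tcp_pos: [0.5751, 0.3067, -0.0191]
ee_rot: [[0.075, -0.997, 0.003], [-0.997, -0.075, 0.003], [-0.002, -0.003, -1.0]]
wrist_force: [-0.8, 2.6, 2.3]
gripper_width: 0.463
gripper_force: 1.5
```

>>> step_arm(
  targets="1.4 0 0 0; 1.4 0 0 0; 1.4 0 0 0; 1.4 0 0 0; 1.4 0 0 0; 1.3 0 0 0; 1 0 0 0; 0.7 0 0 0; 0.5 0 0 0; 0.3 0 0 0; 0 0 0 0",
)

```text
time_s: 12.35
tcp_pos: [0.5816, 0.1983, -0.0211]
ee_rot: [[0.075, -0.997, -0.001], [-0.997, -0.075, -0.001], [0.001, 0.001, -1.0]]
wrist_force: [1.0, 1.2, 0.1]
gripper_width: 0.457
gripper_force: 0.4
```

```bash
python3 -c "
from h import *
s=sense(); print(rf(Q,s['tcp_pos']),rot(-Q[2])@np.array(s['wrist_force'])[:2])"
```

```text
[-0.05082144  0.09451184] [1.13218578 1.15949759]
```

Creeping toward the short rail with small rows, watching the force.

>>> step_arm(
  targets="0.2 0 0 0; 0.2 0 0 0; 0 0 0 0",
)

```text
time_s: 12.6
tcp_pos: [0.5818, 0.195, -0.0212]
ee_rot: [[0.075, -0.997, -0.001], [-0.997, -0.075, -0.001], [0.001, 0.001, -1.0]]
wrist_force: [0.4, 1.8, 0.5]
gripper_width: 0.457
gripper_force: 0.8
```

>>> step_arm(
  targets="0.15 0 0 0; 0.15 0 0 0; 0 0 0 0",
)

```text
time_s: 12.85
tcp_pos: [0.5825, 0.1939, -0.021]
ee_rot: [[0.075, -0.997, 0.001], [-0.997, -0.075, 0.002], [-0.002, -0.001, -1.0]]
wrist_force: [-1.6, 6.5, -0.9]
gripper_width: 0.456
gripper_force: 3.2
```

>>> step_arm(
  targets="0.15 0 0 0; 0 0 0 0; 0 0 0 0",
)

```text
time_s: 13.1
tcp_pos: [0.5827, 0.1938, -0.0209]
ee_rot: [[0.075, -0.997, 0.002], [-0.997, -0.075, 0.004], [-0.004, -0.002, -1.0]]
wrist_force: [-1.2, 10.5, -1.3]
gripper_width: 0.465
gripper_force: 5.0
```

>>> step_arm(
  targets="-1 0 0 0; -2 0 0 0; -1 0 -2 0; 0 0 -3 0; 0 0 -3.5 0; 0 0 -2.5 7; 0 0 0 7; 0 0 0 7; 0 0 0 7; 0 0 0 7; 0 0 0 7; 0 0 0 7",
)

```text
time_s: 14.1
tcp_pos: [0.5787, 0.2297, 0.0886]
ee_rot: [[-0.708, -0.706, -0.003], [-0.706, 0.708, -0.002], [0.004, 0.0, -1.0]]
wrist_force: [-0.2, -0.8, 0.5]
gripper_width: 0.462
gripper_force: 0.0
```

>>> step_arm(
  targets="0 0 0 7; 0 0 0 7; 0 0 0 7; 0 0 0 7; 0 0 0 7; 0 0 0 6; 0 0 0 0",
)

```text
time_s: 14.68
tcp_pos: [0.5788, 0.2299, 0.0886]
ee_rot: [[-0.997, -0.073, -0.002], [-0.073, 0.997, -0.002], [0.002, -0.002, -1.0]]
wrist_force: [-0.1, 0.7, 1.1]
gripper_width: 0.458
gripper_force: 0.0
```

```bash
python3 -c "
from h import *
x,y=wf(Q,[-.109,.042]); go(Q,x,y,-.007,4.3); s=sense(); print(rf(Q,s['tcp_pos']))"
```

```text
t 14.6833 p [0.5788 0.2299 0.0886] yaw 4.2 turn -0.1 shift cm [ 5.78 -8.42  9.56] F [-0.1  0.7  1.1] j [  37.   27.   -7.    0.  -56. -122.]
[-0.0512407   0.12618293]
```

>>> step_arm(
  targets="1.4 -2.1 0 0; 1.5 -2.1 0 0; 1.5 -2.1 0 0; 1.4 -2.1 0 0; 0 0 3 0; 0 0 3 0; 0 0 2 0; 0 0 1.4 0; 0 0 0 0; -0.5 0 0 0; -0.5 0 0 0; 0 0 0 0",
)

```text
time_s: 15.68
tcp_pos: [0.5398, 0.1439, -0.0035]
ee_rot: [[-0.997, -0.076, 0.002], [-0.076, 0.997, 0.001], [-0.002, 0.001, -1.0]]
wrist_force: [-0.6, -0.1, 0.1]
gripper_width: 0.459
gripper_force: 0.0
```

>>> step_arm(
  targets="-0.3 0 0 0; -0.3 0 0 0; -0.2 0 0 0; 0 0 0 0",
)

```text
time_s: 16.02
tcp_pos: [0.542, 0.1432, -0.0043]
ee_rot: [[-0.997, -0.075, -0.008], [-0.075, 0.997, -0.002], [0.008, -0.002, -1.0]]
wrist_force: [-11.0, 2.5, 8.7]
gripper_width: 0.461
gripper_force: 6.1
```

```bash
python3 -c "
from h import *
s=sense(); print(rf(Q,s['tcp_pos']),s['tcp_pos'],rot(-Q[2])@np.array(s['wrist_force'])[:2])"
```

```text
[-0.09438667  0.04244312] [ 0.54200547  0.1431709  -0.00430317] [-10.81028381   3.32412348]
```

Contact at about 11 N against the rail. I'll retreat, travel toward the small tin, and look at the tuna tin without the arm in the way.

>>> step_arm(
  targets="0.5 0 0 0; 1 0 0 0; 0 0 -3 0; 0 0 -4 0; 0 0 -4 0; 0.5 2 -2 0; 1 3.3 0 0; 1.2 3.5 0 0; 1.2 3.5 0 0; 1.2 3.5 0 0; 1.2 3.5 0 0; 1.2 3.5 0 0",
  claw=2,
)

```text
time_s: 17.02
tcp_pos: [0.4384, 0.3664, 0.126]
ee_rot: [[-0.997, -0.075, 0.002], [-0.075, 0.997, 0.002], [-0.002, 0.002, -1.0]]
wrist_force: [1.0, -0.2, -0.2]
gripper_width: 0.231
gripper_force: 0.0
```

>>> step_arm(
  targets="1.2 3.5 0 0; 1.2 3.5 0 0; 0.1 3.6 0 -7; 0 0 0 -7; 0 0 0 -7; 0 0 0 -7; 0 0 0 -7; 0 0 0 -7; 0 0 0 -7; 0 0 0 -7; 0 0 0 -7; 0 0 0 -7",
)

```text
time_s: 18.02
tcp_pos: [0.4064, 0.4686, 0.1257]
ee_rot: [[-0.264, -0.964, 0.001], [-0.964, 0.264, 0.001], [-0.002, -0.001, -1.0]]
wrist_force: [0.1, 0.9, -0.9]
gripper_width: 0.229
gripper_force: 0.0
```

>>> step_arm(
  targets="0 0 0 -7; 0 0 0 -7; 0 0 0 -7; 0 0 0 -7; 0 0 0 -7; 0 0 0 -7; 0 0 0 -7; 0 0 0 -7; 0 0 0 -7; 0 0 0 0",
)

```text
time_s: 18.85
tcp_pos: [0.4064, 0.4687, 0.1257]
ee_rot: [[0.737, -0.676, 0.001], [-0.676, -0.737, 0.001], [-0.0, -0.002, -1.0]]
wrist_force: [0.5, 0.4, 0.4]
gripper_width: 0.23
gripper_force: 0.0
```

```bash
python3 -c "
from h import *
c=grab('top')
a=lid(c,300,187,.04);print(a,rf(Q,a[0]))
w=grab('wrist')
s=sense(); print('tcp',rf(Q,s['tcp_pos']))
x,y=wf(Q,[-.211,.3765]); go(Q,x,y,0,4.3+133)
o=np.zeros((600,800,3),np.uint8); o[:360,:480]=cv2.resize(w['img'],(480,360)); o[180:600,320:800]=cv2.resize(c['img'][150:220,255:335],(480,420),interpolation=2);cv2.imwrite('pics/m6.png',o)
"
```

```text
(array([0.59946073, 0.15211261, 0.04      ]), array([ 45,  36, 930], dtype=int32), array([299.34086022, 184.07204301])) [-0.03642385  0.04706618]
tcp [-0.20540594  0.37702341]
t 18.95 p [0.4063 0.4685 0.1256] yaw 137.1 turn -0.2 shift cm [-0.34  0.44 12.56] F [ 0.1  0.5 -0.4] j [ 64.  24.  -5.   0. -60. -17.]
```

View pics/m6.png

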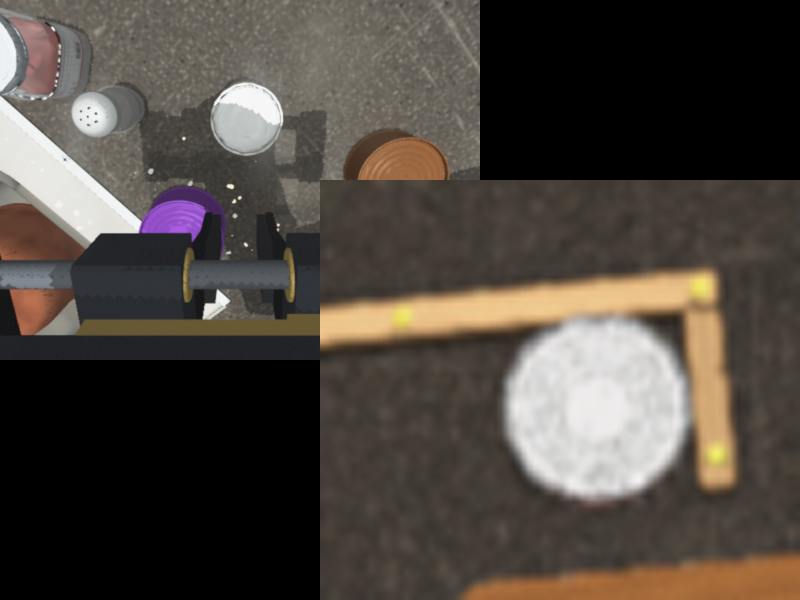

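The tuna lid, centre crop (600,407), touches both the long rail (row ~315) and the short rail (col ~688), so it is home. The wrist view shows the small tin ahead at (329,157), with the fingers clear of the purple dish. Refining the small tin.

```bash
python3 -c "
from h import *
c=grab('top'); print('tuna',rf(Q,ray(c,301.7,187.8,.04)))
w=grab('wrist'); print('small wrist',rf(Q,ray(w,329,157,.072)), lid(w,329,157,.072,60))
s=sense(); p=np.array(s['tcp_pos']); R=np.array(s['ee_rot'])
q=R.T@(ray(w,329,157,.0)*0+np.array([*ray(w,329,157,.072)])-p); print('small in tool cm',q*100)
print('tool ax rail',rot(-Q[2])@R[:2,:2])"
```

```text
tuna [-0.04741757  0.04158196]
small wrist [-0.17452519  0.33582569] (array([0.44001016, 0.43006751, 0.072     ]), array([  97,   99, 7340], dtype=int32), array([328.77370572, 157.5726158 ]))
small in tool cm [5.11728509 0.54088328 5.34574162]
tool ax rail [[ 0.68070581 -0.73255683]
 [-0.73255689 -0.68070569]]
```

>>> step_arm(
  targets="0 0.3 3 0; 0 0.2 3 0; 0 0 3 0; 0 0 2 0; 0 0 1.4 0; 0 0 0 0; 0.6 0 0 0; 0.6 0 0 0; 0.7 0 0 0; 0.8 0 0 0; 0.9 0 0 0; 0.9 0 0 0",
)

```text
time_s: 20.05
tcp_pos: [0.4371, 0.4344, 0.0024]
ee_rot: [[0.735, -0.678, 0.001], [-0.678, -0.735, 0.002], [-0.001, -0.002, -1.0]]
wrist_force: [-1.3, 1.9, 1.5]
gripper_width: 0.229
gripper_force: 1.2
```

>>> step_arm(
  targets="1 0 0 0; 1 0 0 0; 1 0 0 0; 1 0 0 0; 1 0 0 0; 1 0 0 0; 1 0 0 0; 1 0 0 0; 1 0 0 0; 1 0 0 0; 1 0 0 0; 1 0 0 0",
)

```text
time_s: 21.05
tcp_pos: [0.5248, 0.3522, 0.0013]
ee_rot: [[0.735, -0.678, -0.0], [-0.678, -0.735, -0.0], [-0.0, 0.0, -1.0]]
wrist_force: [-2.0, 1.7, 2.5]
gripper_width: 0.228
gripper_force: 1.4
```

>>> step_arm(
  targets="1 0 0 0; 1 0 0 0; 0.8 0 0 0; 0.7 0 0 0; 0.5 0 0 0; 0.4 0 0 0; 0.2 0 0 0; 0 0 0 0",
)

```text
time_s: 21.72
tcp_pos: [0.5582, 0.3212, 0.0011]
ee_rot: [[0.735, -0.678, -0.0], [-0.678, -0.735, -0.0], [0.0, 0.0, -1.0]]
wrist_force: [-0.1, 0.3, -0.0]
gripper_width: 0.229
gripper_force: 0.0
```

```bash
python3 -c "
from h import *
s=sense(); print(rf(Q,s['tcp_pos']),rot(-Q[2])@np.array(s['wrist_force'])[:2])
w=grab('wrist')
u,v=proj(w,[*wf(Q,[-.042,.19]),.072]);print(u,v)
print(rf(Q,lid(w,int(u),int(v),.072,75)[0]), lid(w,int(u),int(v),.072,75))"
```

```text
[-0.06492891  0.21876121] [-0.04169389  0.35321408]
329.8955749893579 253.45389479731355
[-0.03906908  0.18960567] (array([0.58617088, 0.29405585, 0.072     ]), array([  150,   150, 18692], dtype=int32), array([324.02616092, 246.65739354]))
```

>>> step_arm(
  targets="-1 0 0 0; -2 0 0 0; 0 0 -3 0; 0 0 -3 0; 0 0 0 7; 0 0 0 7; 0 0 0 7; 0 0 0 7; 0 0 0 7; 0 0 0 7; 0 0 0 1; 0 0 0 0",
)

```text
time_s: 22.77
tcp_pos: [0.5353, 0.3423, 0.061]
ee_rot: [[0.078, -0.997, -0.0], [-0.997, -0.078, -0.0], [0.0, 0.0, -1.0]]
wrist_force: [0.2, 0.2, 0.8]
gripper_width: 0.229
gripper_force: 0.0
```

```bash
python3 -c "
from h import *
s=sense(); print(rf(Q,s['tcp_pos']))
w=grab('wrist'); u,v=proj(w,[*wf(Q,[-.041,.191]),.072]);print(u,v); a=lid(w,int(u),int(v),.072,80); print(a,rf(Q,a[0]))
x,y=wf(Q,[-.038,.248]); go(Q,x,y,-.010,94.3)"
```

```text
[-0.0861944  0.2415216]
216.789967877842 176.01625015062527
(array([0.59082619, 0.29619186, 0.072     ]), array([  144,   160, 16090], dtype=int32), array([201.66072094, 176.83878185])) [-0.03426716  0.19138782]
t 22.8167 p [0.5355 0.3423 0.0611] yaw 94.5 turn 0.2 shift cm [-0.65 -4.8   7.11] F [-0.7 -0.2 -0.3] j [ 47.  29.  -7.   0. -53. -43.]
```

>>> step_arm(
  targets="-0.6 -2.3 0 0; 0 -2.4 0 0; 0 0 3 0; 0 0 2.5 0; 0 0 1.6 0; 0 0 0 0; 0.8 0 0 0; 0.8 0 0 0; 0.8 0 0 0; 0.9 0 0 0; 1 0 0 0; 1 0 0 0",
)

```text
time_s: 23.82
tcp_pos: [0.5872, 0.2984, -0.0083]
ee_rot: [[0.075, -0.997, 0.002], [-0.997, -0.075, 0.002], [-0.002, -0.003, -1.0]]
wrist_force: [0.0, 2.6, 1.5]
gripper_width: 0.231
gripper_force: 1.1
```

>>> step_arm(
  targets="1 0 0 0; 1 0 0 0; 0.8 0 0 0; 0.6 0 0 0; 0.4 0 0 0; 0.2 0 0 0; 0 0 0 0",
)

```text
time_s: 24.4
tcp_pos: [0.5892, 0.2581, -0.0099]
ee_rot: [[0.075, -0.997, -0.001], [-0.997, -0.075, -0.001], [0.001, 0.001, -1.0]]
wrist_force: [1.3, -0.2, 0.6]
gripper_width: 0.236
gripper_force: 0.2
```

>>> step_arm(
  targets="0.2 0 0 0; 0.1 0 0 0; 0 0 0 0",
)

```text
time_s: 24.65
tcp_pos: [0.5894, 0.2558, -0.01]
ee_rot: [[0.075, -0.997, -0.0], [-0.997, -0.075, -0.0], [0.0, 0.001, -1.0]]
wrist_force: [0.5, 0.8, -0.2]
gripper_width: 0.231
gripper_force: 0.5
```

```bash
python3 -c "
from h import *
s=sense(); print(rf(Q,s['tcp_pos']),rot(-Q[2])@np.array(s['wrist_force'])[:2])"
```

```text
[-0.0387505  0.1511712] [0.5185546  0.79451904]
```

>>> step_arm(
  targets="0.15 0 0 0; 0 0 0 0; -1 0 0 0; -2 0 0 0; 0 0 -4 0; 0 0 -4 0; 0 0 0 7; 0 0 0 7; 0 0 0 7; 0 0 0 7; 0 0 0 7; 0 0 0 7",
)

```text
time_s: 25.65
tcp_pos: [0.5868, 0.2841, 0.0699]
ee_rot: [[-0.616, -0.788, -0.002], [-0.788, 0.616, -0.001], [0.002, 0.0, -1.0]]
wrist_force: [-0.4, 0.7, -0.6]
gripper_width: 0.229
gripper_force: 0.0
```

>>> step_arm(
  targets="0 0 0 7; 0 0 0 7; 0 0 0 7; 0 0 0 7; 0 0 0 7; 0 0 0 7; 0 0 0 6; 2 -2.2 0 0; 2 -2.2 0 0; 1.5 -2.1 0 0; 0 0 0 0",
)

```text
time_s: 26.57
tcp_pos: [0.5334, 0.2114, 0.0697]
ee_rot: [[-0.997, -0.073, -0.005], [-0.073, 0.997, -0.003], [0.006, -0.003, -1.0]]
wrist_force: [-0.3, 0.4, 0.4]
gripper_width: 0.228
gripper_force: 0.0
```

```bash
python3 -c "
from h import *
s=sense(); print(rf(Q,s['tcp_pos']))
x,y=wf(Q,[-.092,.114]); go(Q,x,y,-.010,4.3)
c=grab('top'); cv2.imwrite('pics/t8.png',c['img'])"
```

```text
[-0.09788987  0.11116905]
t 26.5667 p [0.5334 0.2114 0.0697] yaw 4.2 turn -0.1 shift cm [-0.59  0.28  7.97] F [-0.3  0.4  0.4] j [  38.   24.  -16.   -0.  -51. -124.]
```

Descend behind the small tin and nudge it to the long rail.

>>> step_arm(
  targets="-0.3 0.4 3 0; 0 0 3 0; 0 0 2 0; 0 0 0 0; -0.6 0 0 0; -0.6 0 0 0; -0.4 0 0 0; -0.3 0 0 0; -0.2 0 0 0; 0 0 0 0",
)

```text
time_s: 27.45
tcp_pos: [0.5604, 0.2206, -0.009]
ee_rot: [[-0.997, -0.074, -0.002], [-0.074, 0.997, -0.001], [0.002, -0.0, -1.0]]
wrist_force: [-4.7, -1.3, 4.0]
gripper_width: 0.23
gripper_force: 2.2
```

>>> step_arm(
  targets="-0.2 0 0 0; -0.2 0 0 0; 0 0 0 0",
)

```text
time_s: 27.7
tcp_pos: [0.5606, 0.219, -0.0095]
ee_rot: [[-0.997, -0.073, -0.009], [-0.073, 0.997, -0.005], [0.009, -0.004, -1.0]]
wrist_force: [-11.5, -2.8, 8.0]
gripper_width: 0.232
gripper_force: 6.0
```

```bash
python3 -c "
from h import *
s=sense(); print(rf(Q,s['tcp_pos']),rot(-Q[2])@np.array(s['wrist_force'])[:2])"
```

```text
[-0.0701734   0.11666234] [-11.63048024  -1.9138629 ]
```

>>> step_arm(
  targets="1 0 0 0; 1.5 0 0 0; 0 0 -4 0; 0 0 -4 0; -2 2.2 0 0; -2.1 2 0 0; -1.8 2 0 -7; 0 0 0 -7; 0 0 0 -7; 0 0 0 -7; 0 0 0 -7; 0 0 0 -7",
)

```text
time_s: 28.7
tcp_pos: [0.5954, 0.2863, 0.0711]
ee_rot: [[-0.686, -0.727, 0.002], [-0.727, 0.686, 0.002], [-0.003, -0.001, -1.0]]
wrist_force: [-0.1, -0.3, 0.1]
gripper_width: 0.228
gripper_force: 0.0
```

>>> step_arm(
  targets="0 0 0 -7; 0 0 0 -7; 0 0 0 -7; 0 0 0 -7; 0 0 0 -7; 0 0 0 -7; 0 0 0 -6; 0 0 0 0",
)

```text
time_s: 29.37
tcp_pos: [0.5953, 0.2862, 0.0711]
ee_rot: [[0.077, -0.997, 0.002], [-0.997, -0.077, 0.001], [-0.001, -0.003, -1.0]]
wrist_force: [-0.7, 0.5, -0.4]
gripper_width: 0.232
gripper_force: 0.0
```

```bash
python3 -c "
from h import *
s=sense(); print(rf(Q,s['tcp_pos']))
x,y=wf(Q,[-.036,.172]); go(Q,x,y,-.010,94.3)"
```

```text
[-0.03053667  0.18113485]
t 29.3667 p [0.5953 0.2862 0.0711] yaw 94.4 turn 0.1 shift cm [0.91 0.55 8.11] F [-0.7  0.5 -0.4] j [ 40.  31.  -3.   0. -56. -35.]
```

>>> step_arm(
  targets="0 0.5 3 0; 0 0 3 0; 0 0 2 0; 0 0 0 0; 0.8 0 0 0; 0.7 0 0 0; 0.6 0 0 0; 0.5 0 0 0; 0.3 0 0 0; 0.2 0 0 0; 0 0 0 0",
)

```text
time_s: 30.28
tcp_pos: [0.5926, 0.2551, -0.0085]
ee_rot: [[0.075, -0.997, 0.002], [-0.997, -0.075, 0.002], [-0.002, -0.003, -1.0]]
wrist_force: [-0.4, 0.6, 1.1]
gripper_width: 0.225
gripper_force: 0.5
```

>>> step_arm(
  targets="0.2 0 0 0; 0 0 0 0",
)

```text
time_s: 30.45
tcp_pos: [0.5929, 0.2548, -0.0086]
ee_rot: [[0.076, -0.997, 0.003], [-0.997, -0.076, 0.004], [-0.003, -0.004, -1.0]]
wrist_force: [-1.2, 6.3, 2.7]
gripper_width: 0.229
gripper_force: 2.5
```

```bash
python3 -c "
from h import *
s=sense(); print(rf(Q,s['tcp_pos']),rot(-Q[2])@np.array(s['wrist_force'])[:2])"
```

```text
[-0.03531572  0.14997594] [-0.75357867  6.3610045 ]
```

>>> step_arm(
  targets="0.2 0 0 0; 0 0 0 0; 0 0 0 0",
)

```text
time_s: 30.7
tcp_pos: [0.5932, 0.2546, -0.0084]
ee_rot: [[0.077, -0.997, 0.005], [-0.997, -0.077, 0.005], [-0.005, -0.005, -1.0]]
wrist_force: [-2.1, 9.6, 2.1]
gripper_width: 0.224
gripper_force: 4.4
```

>>> step_arm(
  targets="-1 0 0 0; -2 0 0 0; 0 0 -4 0; 0 0 -4 0; -3 0 -4 0; -3 1 -2 0; -3 3 0 0; -3 3 0 0; -2 3 0 0; 0 3 0 0; 0 3 0 0; 0 2 0 0",
)

```text
time_s: 31.7
tcp_pos: [0.3983, 0.3997, 0.123]
ee_rot: [[0.077, -0.997, -0.002], [-0.997, -0.077, -0.003], [0.003, 0.002, -1.0]]
wrist_force: [0.9, 0.5, 0.3]
gripper_width: 0.23
gripper_force: 0.0
```

```bash
python3 -c "
from h import *
s=sense(); print(rf(Q,s['tcp_pos']),s['wrist_force'])
c=grab('top'); d=grab('side')
o=np.zeros((600,800,3),np.uint8); o[:,:450]=cv2.resize(c['img'][145:225,270:330],(450,600),interpolation=2); o[:350,450:]=cv2.resize(d['img'][200:340,210:350],(350,350),interpolation=2)
o[350:600,450:]=cv2.resize(c['img'][130:310,100:350],(350,250)); cv2.imwrite('pics/fin.png',o)"
```

```text
[-0.21852409  0.30902129] [0.88280535 0.52817119 0.33860452]
```

View pics/fin.png

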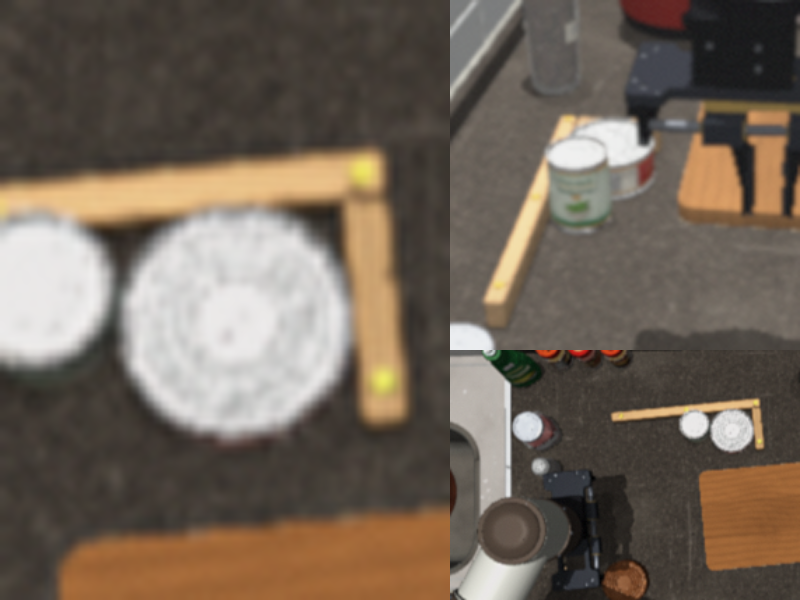

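Top view: tuna lid at crop (236,320) touching both rails, small lid at (35,290) against the long rail and beside the tuna; the bystanders haven't moved. A numeric check of the gap:

```bash
python3 -c "
from h import *
c=grab('top'); hsv=cv2.cvtColor(c['img'],cv2.COLOR_BGR2HSV)
m=((c['img'].min(2)>125)&(hsv[...,1]<45)).astype(np.uint8); m[:160]=0;m[215:]=0;m[:,:255]=0;m[:,320:]=0
k,l,st,ce=cv2.connectedComponentsWithStats(m)
P=[]
for i in range(1,k):
  if st[i,4]>150:
    cn=max(cv2.findContours((l==i).astype(np.uint8),0,1)[0],key=len); (x,y),rr=cv2.minEnclosingCircle(cn); b=st[i]; q=(b[0]+(b[2]-1)/2,b[1]+(b[3]-1)/2)
    z=.04 if ce[i][0]>288 else .072
    a=ray(c,*ce[i],z);P.append(a[:2]);print(z,st[i],ce[i],rf(Q,a),rf(Q,ray(c,*q,z)))
print(np.linalg.norm(P[0]-P[1]))"
```

```text
0.072 [264 173  21  21 339] [273.96165192 183.02064897] [-0.03213911  0.11423635] [-0.03209343  0.11412825]
0.04 [286 173  31  30 739] [300.93640054 187.47496617] [-0.0463071   0.04359611] [-0.04639394  0.04342779]
0.0720470329250605
```

```bash
python3 -c "
from h import *
print(r.finish_job())"
```

```text
the job is handed in; nothing more can be done
None
```

Job handed in at about 32 s of the 70 s limit: the tuna tin touches both rails in the corner and the small tin touches the long rail and the tuna tin (lid centres 72.0 mm apart, 71.9 mm when touching), with the jam jar and salt shaker seen unmoved at the end and the arm never near the garlic or mug.

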